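# Free the coil tray of its transit nut and shut the coil box

### The job

The coil box on the bench is ready for service: unscrew the knurled transit nut that locks its sprung tray, lift it off its stud and set it down in the empty blue parts bin beside the box. Then swing the door shut and press it home, firmly enough that the sprung latch snaps in behind its keeper, without slamming it or leaning hard on it. Leave the screwdriver, the tape roll and the wire spool round the box where they lie.

Things in the scene. Friction and masses are not known exactly. Their poses are not given: they have to be found in the camera images.
- coil_box: Grey sheet-steel wall box, fixed, lying on its back on the bench, open side up: 240 (own x) x 200 (own y) x 92 mm high, walls 3 mm. Origin: centre of its underside. Own +x points to the end with three black cable glands (to the robot's right), own +y to the hinged side (away from the robot). The stud stands upright inside at own (0, -15) mm. The other parts inside stay below z = 52 mm.
- transit_nut: Knurled steel hand nut, 66 mm tall, 0.15-0.3 kg: round sleeve 44 mm diameter over a 52 mm flange 6 mm thick, top closed. Origin: centre of its underside, 20 mm above the bench at the start; own z is its axis. Right-hand thread (anticlockwise from above undoes it), 16 mm rise a turn, 2 mm of play; free after 175 to 230 degrees, until then it will not lift. Then 30 mm up clears the stud.
- door (a joint): Door of the box, hinged along its far (own +y) top edge: 0 shut, about 1.8 rad open (standing up, leaning outward). Panel 246 x 205 x 6 mm, 0.5 kg. The stiff hinge holds it at any angle; moving it takes up to 9 N at the free edge. Sheet steel: bends above 60 N. Slammed means faster than 3 rad/s.
- door_hinge (a point): Point on the hinge line at the middle of its length: own (0, 100) mm of the box, 94 mm above the bench. The panel's inner face lies in the plane of the hinge line, the outer face 6 mm further out; the free edge is 203 mm from the hinge line. Axes of the door: x along the hinge, -y from the hinge towards the free edge, z out of the outer face.
- door_push (a point): Centre of the outer face of the black latch plate (76 x 40 mm, 3 mm thick) on the door's outer face, 180 mm from the hinge line, 23 mm from the free edge, over the latch: the place to press. 103 mm above the bench when shut. Same axes as the door.
- latch (a joint): Sprung bevelled bolt under the door's free edge: 0 fully out, grows as it is pressed in, up to about 6 mm while its bevel rides over the keeper, at door angles from 0.1 rad down to nearly shut. Pressing the door past it takes about 12 N (10 to 16) at the latch plate; then the bolt snaps out to 0 under the keeper and the door cannot open again.
- parts_bin: Loose blue open parts bin left of the box, empty, about 0.25 kg: 108 (own x) x 156 (own y) mm, walls 2 mm thick and 42 mm high (31 mm at the -x side). A partition 22 mm high at own y = 0 makes two compartments of 100 x 72 mm, centres at own y = +-37 mm; either will do. Origin: centre of its underside; floor 2 mm thick.
- red_screwdriver: Bystander: red-handled screwdriver, 201 mm, lying behind the box. Origin: centre of its underside.
- tape_roll: Bystander: black tape roll, 59 mm across, 19 mm high. Origin: centre of its underside.
- spool: Bystander: white wire spool lying flat, 60 x 65 x 34 mm. Origin: centre of its underside.
- post_foot (a point): Foot of a fixed aluminium post that stands on the bench to the right of the box: 40 mm (x) x 80 mm (y), 1.5 m tall. Keep the arm clear of it.

How it is judged:
On the way, in this order (a step that is already met when the one before it is completed fails the run):
1. the nut is unscrewed and lifted clear above its stud (z of transit_nut in the frame of coil_box above 0.055 m), for 0.1 s.
2. the nut lies at rest in the parts bin, let go (x of transit_nut in the frame of parts_bin between -0.056 and 0.053 m and y of transit_nut in the frame of parts_bin between -0.077 and 0.077 m and z of transit_nut in the frame of parts_bin below 0.04 m and linear speed of transit_nut below 0.03 m/s and contact force between transit_nut and parts_bin above 0.5 N and contact force between transit_nut and the fingers below 0.2 N), for 0.2 s.
At the end, for the whole second after the job is handed in: The door is shut (within 0.02 rad) with its latch bolt sprung fully out under the keeper (within 1.5 mm), and the nut lies at rest in the parts bin, let go (all of step 2 and value of joint door below 0.02 rad and value of joint latch below 0.0015 m); the robot touches nothing.
It fails at once if the box or its door is leaned on with more than 60 N (contact force between coil_box and the fingers above 60 N).
It fails at once if the door is slammed (faster than 3 rad/s) (velocity of joint door below -3 rad/s).
It fails at once if the nut is dropped from a height (linear speed of transit_nut above 1.1 m/s and contact force between transit_nut and the fingers below 0.2 N).
It fails at once if the screwdriver, tape roll or spool is pushed out of its place by more than 3 cm (distance of any of red_screwdriver, tape_roll, spool from where it was at the start of the episode above 0.03 m).
It also fails if it takes over 70 s, if anything falls off the work surface, if the arm or the gripper's body presses on something with over 40 N, if the wrist force passes 120 N, or if a joint passes its speed limit or range.

### The arm

A 6-joint arm with a two-finger parallel gripper is mounted at the origin on the work surface; the furniture and walls round the work are solid. World frame = base frame: x ahead of the robot, y to its left, z up, the work surface at z = 0. Lengths are in m, angles in rad, forces in N, time in s.
With the tool pointing down it reaches from about 0.375 to 0.975 m from the base axis. Payload 3.8 kg.
Tool frame: the origin (TCP) lies midway between the tips of the shut fingers; the grasp point (between the pads) lies 19 mm behind it; z points along the fingers, y is the line along which they close (so a half turn about z gives the same grasp; the last joint's range is limited). The gripper opens to 85 mm and grips with 20 to 120 N. Pads are 22 mm wide; open, the fingers measure 114 mm over their backs; the gripper's body (76 mm by 85 mm) begins 54 mm behind the grasp point. The pads swing forward as they close: fully open they stand 13 mm farther back than shut.
Start: joints at [-1.327, 0.264, 1.604, -0, 1.274, -0.037], TCP at [0.187, -0.649, 0.231] pointing down, gripper open.
Joint ranges: [-2.63, 2.63], [-0.94, 2.18], [0.31, 2.57], [-1.31, 4.45], [0, 2.66], [-2.55, 2.55]. Speed limits (rad/s): [2.57, 2.57, 3.14, 3.14, 3.14, 3.14].

### API

Orientations are given as a rotation vector (axis times angle).
In Python, from workcell import read_state, vision, ticket gives the robot as it stands. The module is installed in compiled form; this text tells all that it offers.
- The arm moves only by the tool jog_arm, never from a script. Its arguments are lists of equal length, an entry for each row: "turn": the turn, a rotation vector about the tool's x, y, z in rad, a list of three; "delta_pos": the shift along the tool's x, y, z in m, a list of three; "gripper": the finger opening in m, from 0 to 0.0854. In form: {"turn": [[rx, ry, rz], ...], "delta_pos": [[dx, dy, dz], ...], "gripper": [gripper, ...]}. A call has 1 to 20 rows; each row shifts and turns the commanded pose from where the row before left it, along the tool's axes as they then stand; what a row does not reach is not made up. A row lasts 1/12 s, in which the tool goes at most 41.7 mm and 7.16 degrees, less where a joint would pass 70% of its speed; a pose out of reach is approached as far as the arm can. A call with a gripper value outside its range is refused whole. The fingers move at their own pace and stop on an object; "grip_force" is the grip in N (left out, the last holds). Time passes only in rows, so rows that do not move let the fingers close. It gives the time, the measured TCP pose, the force, the opening and the grip force at its end, in the units of the state.
- read_state(): the state, without advancing time (a new reading comes with each control period).
- vision.read_camera(name): name is "scene" or "top" or "wrist"; returns the picture (400x640x3 uint8, red, green, blue); there is no depth.
- vision.calibration(name): a dict with "vfov" (degrees; the focal length in pixels is half the picture's height over the tangent of half this angle, whatever the lens; pixels are square), "cx", "cy" (the principal point, pixels), "R" (3x3) and "t" (3): a world point X has camera coordinates R X + t; the wrist camera has in their place "mount" (4x4, takes a point from camera to tool coordinates, whose origin is the TCP and whose axes are the flange's). Camera axes: x right, y down, z forward; pixel columns grow to the right and rows downward; lengths in m; the calibration is good to about 2 mm. The wrist camera is an equidistant fisheye: a pixel r from the principal point sees the ray r / f radians off the axis. A picture is of the moment at which its call begins: read the wrist's pose just before it. calibration takes no time and is no camera call.
- ticket.finish_job(): hands the job in; it is judged then, once.
The state is a dict: "time": time; "q": joint angles; "joint_vel": joint speeds; "joint_torque": joint torques, N m; "tool_pos": TCP position; "tcp_rot": TCP orientation; "wrist_force": force on the tool from outside, world axes, zero at the start; "torque": the same for the moment, N m; "width": opening from 0.0 (shut) to 1.0 (fully open); "grip_force": force on a finger pad.
Only numpy, scipy, OpenCV 4.12 (cv2) and the standard library are available. Lean on these libraries where they do the work, as an engineer would, in place of code of your own. Each camera call takes 0.05 s, during which the arm holds its last target. There are 200 camera calls.

## Working session

There is one attempt and no reset: what is moved stays moved. The work goes in short steps, Python scripts to look and compute and a tool call to move; the robot and the scene stay as the last step left them, time stands still between calls to the robot, and variables do not carry over. Pictures are saved under pics/ and viewed, at most 10 in all, crops included, and the job is handed in when it is done.

Besides the shell and the picture viewer there is one more tool, called after "Request:" as name(argument=value, ...), one argument or row to a line, values as JSON. jog_arm: Moves the arm, as the interface text tells. Its arguments: {"type":"object","properties":{"turn":{"type":"array","items":{"type":"array","items":{"type":"number"}}},"delta_pos":{"type":"array","items":{"type":"array","items":{"type":"number"}}},"gripper":{"type":"array","items":{"type":"number"}},"grip_force":{"type":"number"}},"required":["turn","delta_pos","gripper"]}

```bash
mkdir -p pics
cat > h.py <<'E'
import numpy as np, cv2
from scipy.spatial.transform import Rotation as Ro
from workcell import read_state, vision, ticket
def ray(name,u,v):
    c=vision.calibration(name); f=200/np.tan(np.radians(c["vfov"])/2)
    d=np.array([(u-c["cx"])/f,(v-c["cy"])/f,1.]); R=np.array(c["R"]); t=np.array(c["t"])
    return -R.T@t, R.T@d
def onz(name,u,v,z):
    o,d=ray(name,u,v); return o+d*(z-o[2])/d[2]
def proj(name,X):
    c=vision.calibration(name); f=200/np.tan(np.radians(c["vfov"])/2)
    p=np.array(c["R"])@X+np.array(c["t"]); return p[:2]/p[2]*f+[c["cx"],c["cy"]]
def snap(name,fn,crop=None,s=1):
    im=vision.read_camera(name)[:,:,::-1]
    cv2.imwrite(f"pics/raw_{fn}.png",im)
    if crop: im=im[crop[1]:crop[3],crop[0]:crop[2]]
    cv2.imwrite(f"pics/{fn}.png",cv2.resize(im,None,fx=s,fy=s,interpolation=cv2.INTER_CUBIC))
E
python3 - <<'E'
from h import *
snap("top","t0",None,1.25);snap("scene","s0",None,1.25)
for n in("top","scene"):
  c=vision.calibration(n);print(n,ray(n,320,200),c["vfov"])
print(vision.calibration("wrist"));print(read_state())
E
```

```text
top (array([0.32503075, 0.12458036, 0.9350001 ]), array([ 0.28398494,  0.08099263, -0.95543525])) 55.21344408166732
scene (array([0.40393376, 0.70855411, 0.84661712]), array([ 0.17499613, -0.56766187, -0.80454286])) 50.566563260366834
{'vfov': 65.70646984690485, 'cx': 323.08731815330594, 'cy': 203.00817790029225, 'mount': array([[-5.01740585e-04, -9.45118576e-01, -3.26727142e-01,
         8.46836447e-02],
       [ 9.99999488e-01, -7.61475047e-04,  6.67051665e-04,
        -1.22475821e-03],
       [-8.79237486e-04, -3.26726640e-01,  9.45118474e-01,
        -1.42384786e-01],
       [ 0.00000000e+00,  0.00000000e+00,  0.00000000e+00,
         1.00000000e+00]])}
{'time': 0.1, 'q': array([-1.32689408e+00,  2.64699347e-01,  1.60519954e+00,  1.08877055e-06,
        1.27371779e+00, -3.68823678e-02]), 'joint_vel': array([-0.00139878, -0.0014902 , -0.00164104, -0.00051063, -0.00018244,
       -0.00172184]), 'joint_torque': array([-1.84525061e-04, -5.16706681e+01, -3.68590665e+01, -1.04550279e-04,
        6.29885093e-03,  8.57587196e-06]), 'tool_pos': array([ 0.1869029 , -0.64793571,  0.23009249]), 'tcp_rot': array([-3.10868965e+00, -4.39325773e-01,  3.26668383e-04]), 'wrist_force': array([-0.13390646, -0.08908242,  0.00108107]), 'torque': array([-0.02908867, -0.01879935,  0.04305637]), 'grip_force': 0.0, 'width': 0.9992506122243007}
```

View pics/t0.png

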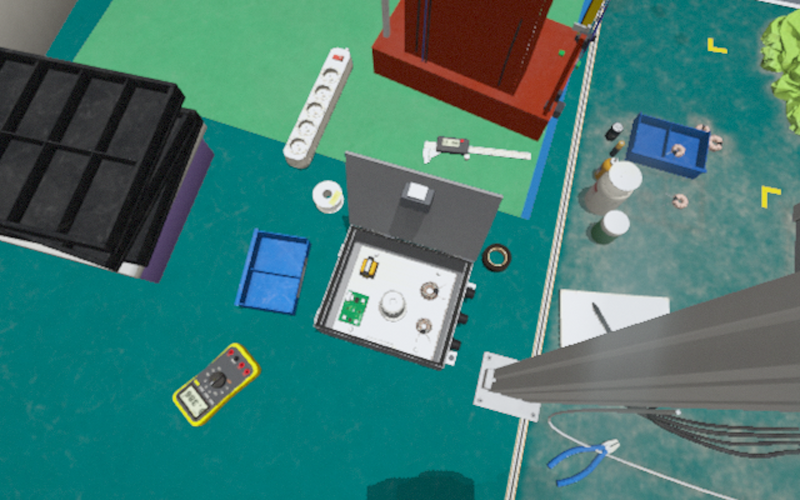

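View pics/s0.png

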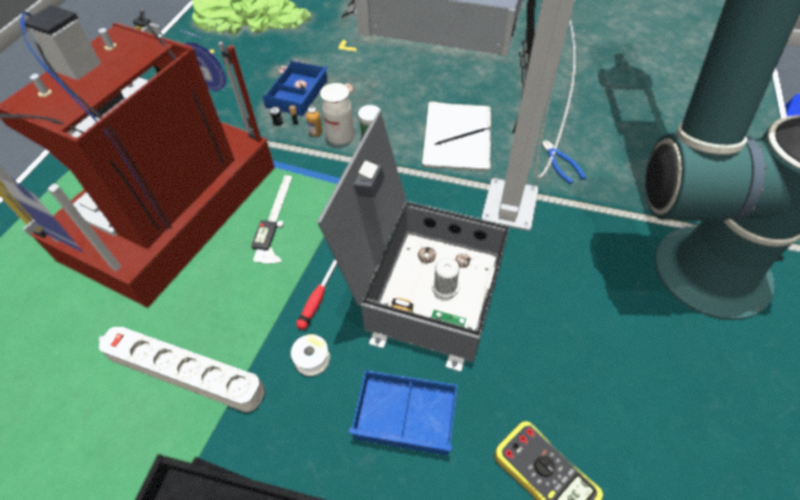

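The top view (shown at 1.25x) has the box rim corners near (316,325), (441,365), (472,260) and (350,230). The nut is at (392,304) and the bin spans (237–309, 231–313). I'll enlarge this area.

Run:
```python
from h import *
im=cv2.imread("pics/raw_t0.png")[112:304,180:416]
cv2.imwrite("pics/t1.png",cv2.resize(im,None,fx=3,fy=3,interpolation=cv2.INTER_CUBIC))
```

```text
(no output)
```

View pics/t1.png

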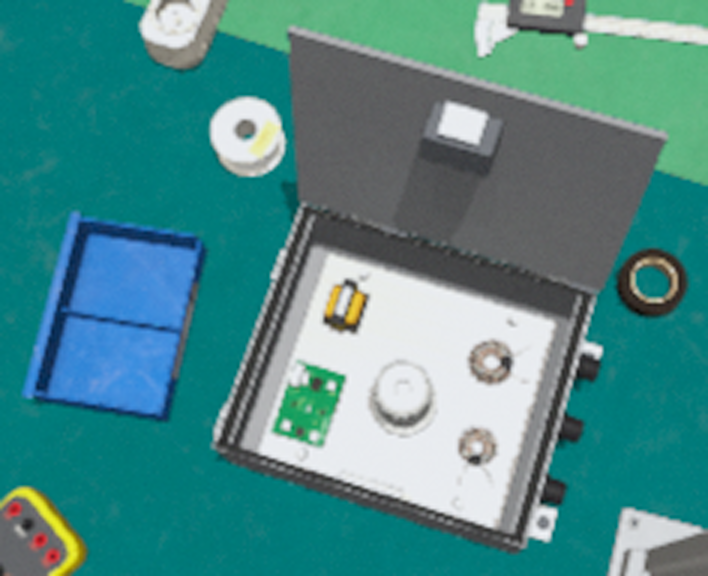

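Run:
```python
from h import *
P=lambda u,v,z: onz("top",180+u/3,112+v/3,z)
r=[P(*p,.092) for p in((218,447),(523,547),(600,292),(305,207))]
print(np.round(r,4)); c=np.mean(r,0);print("c",c)
ax=(r[1]-r[0]+r[2]-r[3]);yaw=np.arctan2(ax[1],ax[0]);print("yaw",yaw,[np.linalg.norm(r[i]-r[i-1]) for i in range(4)])
ex=np.array([np.cos(yaw),np.sin(yaw),0]);ey=np.array([-ex[1],ex[0],0])
print("stud pred",c-.015*ey,"nut",P(403,383,.086))
for z in(.02,.042): print("bin",z,np.round([P(*p,z) for p in((77,214),(203,239),(169,417),(27,397),(65,312),(182,328))],3))
# door angle from free-edge corners
h=c+.1*ey;h[2]=.094
for a in(1.6,1.7,1.8,1.9):
  out=[]
  for s in(-.123,.123):
    p=h+s*ex+.203*(-ey*np.cos(a)+np.array([0,0,np.sin(a)])); out.append((proj("top",p)-[180,112])*3)
  print(a,np.round(out))
print("post",P(612,575,0),"tape",P(652,282,.019),"spool",P(247,130,.034))
```

```text
[[0.4015 0.302  0.092 ]
 [0.3905 0.0694 0.092 ]
 [0.59   0.0575 0.092 ]
 [0.5971 0.2949 0.092 ]]
c [0.49477488 0.18093993 0.092     ]
yaw -1.6092833792551546 [np.float64(0.19564113550753642), np.float64(0.23288320007770957), np.float64(0.19975888583692758), np.float64(0.23754862790752235)]
stud pred [0.47978599 0.18151709 0.092     ] nut [0.48385992 0.18431511 0.086     ]
bin 0.02 [[0.564 0.494 0.02 ]
 [0.571 0.384 0.02 ]
 [0.421 0.363 0.02 ]
 [0.406 0.478 0.02 ]
 [0.481 0.473 0.02 ]
 [0.493 0.376 0.02 ]]
bin 0.042 [[0.558 0.485 0.042]
 [0.565 0.378 0.042]
 [0.418 0.357 0.042]
 [0.404 0.469 0.042]
 [0.477 0.465 0.042]
 [0.489 0.37  0.042]]
1.6 [[268.  78.]
 [658. 190.]]
1.7 [[279.  51.]
 [666. 161.]]
1.8 [[291.  26.]
 [673. 134.]]
1.9 [[302.   4.]
 [678. 110.]]
post [ 0.39512582 -0.00943544  0.        ] tape [0.63266088 0.01175625 0.019     ] spool [0.66959816 0.37462627 0.034     ]
```

Run:
```python
from h import *
for p in((487,352),(474,405),(545,370),(528,421),(510,385)): print("top",p,onz("top",p[0]/1.25,p[1]/1.25,0).round(3))
for p in((487,180),(537,180),(535,227),(483,225),(500,207),(527,213)): print("scene",p,onz("scene",p[0]/1.25,p[1]/1.25,0).round(3))
print(read_state()["q"],read_state()["tool_pos"])
```

```text
top (487, 352) [ 0.449 -0.011  0.   ]
top (474, 405) [ 0.348 -0.008  0.   ]
top (545, 370) [ 0.445 -0.125  0.   ]
top (528, 421) [ 0.346 -0.111  0.   ]
top (510, 385) [ 0.4   -0.066  0.   ]
scene (487, 180) [ 0.457 -0.123  0.   ]
scene (537, 180) [ 0.351 -0.152  0.   ]
scene (535, 227) [ 0.338 -0.019  0.   ]
scene (483, 225) [0.441 0.004 0.   ]
scene (500, 207) [ 0.416 -0.053  0.   ]
scene (527, 213) [ 0.359 -0.052  0.   ]
[-1.32689408e+00  2.64699347e-01  1.60519954e+00  1.08877055e-06
  1.27371779e+00 -3.68823678e-02] [ 0.1869029  -0.64793571  0.23009249]
```

Request:
jog_arm(
  turn=[
    [0,0,0],
    [0,0,0],
    [0,0,0],
    [0,0,0],
    [0,0,0],
    [0,0,0],
    [0,0,0],
    [0,0,0],
  ],
  delta_pos=[
    [0,0,-0.03],
    [0,0,-0.03],
    [0,-0.01,-0.03],
    [0,-0.02,-0.03],
    [0,-0.02,-0.03],
    [0,-0.025,-0.03],
    [0,-0.025,-0.03],
    [0,0,0],
  ],
  gripper=[0.085,0.085,0.085,0.085,0.085,0.085,0.085,0.085],
)

```text
time: 0.77
tool_pos: [0.159, -0.5511, 0.4504]
tcp_rot: [3.099, 0.438, 0.002]
wrist_force: [0.2, -0.8, 0.9]
width: 0.996
grip_force: 0.0
```

Run:
```python
from h import *
print(read_state()["q"],read_state()["tool_pos"])
```

```text
[-1.33332489e+00  7.66253168e-03  1.49997706e+00 -6.81009435e-05
  1.62263233e+00 -4.34310260e-02] [ 0.15897848 -0.55108552  0.45044562]
```

Request:
jog_arm(
  turn=[
    [0,0,0],
    [0,0,0],
    [0,0,0],
    [0,0,0],
    [0,0,0],
    [0,0,0],
    [0,0,0],
    [0,0,0],
  ],
  delta_pos=[
    [0,-0.03,0],
    [0,-0.03,-0.01],
    [0,-0.03,-0.01],
    [0,-0.03,-0.01],
    [0,-0.02,-0.02],
    [0,-0.02,-0.02],
    [0,-0.02,-0.02],
    [0,0,0],
  ],
  gripper=[0.085,0.085,0.085,0.085,0.085,0.085,0.085,0.085],
)

```text
time: 1.43
tool_pos: [0.1089, -0.3775, 0.5368]
tcp_rot: [3.103, 0.438, 0.001]
wrist_force: [-0.3, -0.3, 0.2]
width: 0.995
grip_force: 0.0
```

Run:
```python
from h import *
print(read_state()["q"],read_state()["tool_pos"])
```

```text
[-1.35325279e+00 -3.13492779e-01  1.62172060e+00 -1.09959782e-04
  1.82507753e+00 -6.31889375e-02] [ 0.10891476 -0.37753815  0.53677014]
```

Run:
```python
from h import *
D=[(.264699,1.605199,.1869,-.64794,.2301),(.00766,1.49998,.15898,-.55109,.45045),(-.31349,1.62172,.10891,-.37754,.53677)]
A=[];b=[]
for q2,q3,x,y,z in D:
  A+=[[1,np.sin(q2),np.sin(q2+q3),0],[0,np.cos(q2),np.cos(q2+q3),1]];b+=[np.sqrt(x*x+y*y-.0248**2),z]
s,res,_,_=np.linalg.lstsq(np.array(A),np.array(b),rcond=None);print(s,res)
a,L1,L2,h=s
for q2 in(-.3,-.45,-.6,-.75,-.9):
  for q3 in(1.6,1.9,2.2,2.5): print(q2,q3,"tooldown r,z",round(a+L1*np.sin(q2)+L2*np.sin(q2+q3),3),round(h+L1*np.cos(q2)+L2*np.cos(q2+q3),3),"q5",round(np.pi-q2-q3,2),"elbow",round(a+L1*np.sin(q2),3))
```

```text
[ 0.0015679   0.50482169  0.56660688 -0.09027215] [6.83453849e-06]
-0.3 1.6 tooldown r,z 0.398 0.544 q5 1.84 elbow -0.148
-0.3 1.9 tooldown r,z 0.419 0.375 q5 1.54 elbow -0.148
-0.3 2.2 tooldown r,z 0.389 0.209 q5 1.24 elbow -0.148
-0.3 2.5 tooldown r,z 0.31 0.059 q5 0.94 elbow -0.148
-0.45 1.6 tooldown r,z 0.299 0.596 q5 1.99 elbow -0.218
-0.45 1.9 tooldown r,z 0.344 0.433 q5 1.69 elbow -0.218
-0.45 2.2 tooldown r,z 0.34 0.263 q5 1.39 elbow -0.218
-0.45 2.5 tooldown r,z 0.285 0.103 q5 1.09 elbow -0.218
-0.6 1.6 tooldown r,z 0.193 0.633 q5 2.14 elbow -0.283
-0.6 1.9 tooldown r,z 0.262 0.478 q5 1.84 elbow -0.283
-0.6 2.2 tooldown r,z 0.283 0.31 q5 1.54 elbow -0.283
-0.6 2.5 tooldown r,z 0.253 0.143 q5 1.24 elbow -0.283
-0.75 1.6 tooldown r,z 0.083 0.653 q5 2.29 elbow -0.343
-0.75 1.9 tooldown r,z 0.175 0.511 q5 1.99 elbow -0.343
-0.75 2.2 tooldown r,z 0.22 0.347 q5 1.69 elbow -0.343
-0.75 2.5 tooldown r,z 0.215 0.178 q5 1.39 elbow -0.343
-0.9 1.6 tooldown r,z -0.029 0.657 q5 2.44 elbow -0.394
-0.9 1.9 tooldown r,z 0.083 0.53 q5 2.14 elbow -0.394
-0.9 2.2 tooldown r,z 0.152 0.375 q5 1.84 elbow -0.394
-0.9 2.5 tooldown r,z 0.172 0.207 q5 1.54 elbow -0.394
```

Request:
jog_arm(
  turn=[
    [0,0,0],
    [0,0,0],
    [0,0,0],
    [0,0,0],
    [0,0,0],
    [0,0,0],
    [0,0,0],
    [0,0,0],
  ],
  delta_pos=[
    [0,-0.025,0],
    [0,-0.025,0],
    [0,-0.025,0],
    [0,-0.025,0],
    [0,-0.025,0],
    [0,-0.025,0],
    [0,-0.02,0],
    [0,0,0],
  ],
  gripper=[0.085,0.085,0.085,0.085,0.085,0.085,0.085,0.085],
)

```text
time: 2.1
tool_pos: [0.0618, -0.2141, 0.5317]
tcp_rot: [3.109, 0.439, -0.0]
wrist_force: [-0.4, -0.5, 0.3]
width: 0.995
grip_force: 0.0
```

Run:
```python
from h import *
print(read_state()["q"],read_state()["tool_pos"])
snap("scene","s2",None,1)
```

```text
[-1.40147547e+00 -6.33542364e-01  1.81242990e+00 -1.21377905e-04
  1.96059696e+00 -1.11146036e-01] [ 0.06181988 -0.21407765  0.53170777]
```

View pics/s2.png

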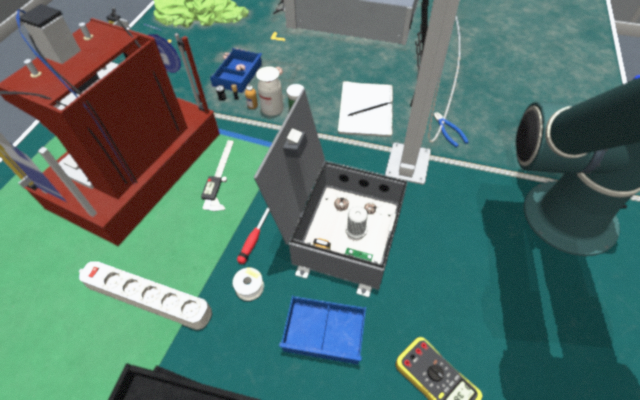

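The arm is folded in behind the post, and the bench is undisturbed. Next I swing round the base axis.

Request:
jog_arm(
  turn=[
    [0,0,-0.12],
    [0,0,-0.12],
    [0,0,-0.12],
    [0,0,-0.12],
    [0,0,-0.12],
    [0,0,-0.12],
    [0,0,-0.12],
    [0,0,-0.12],
    [0,0,-0.12],
    [0,0,-0.12],
    [0,0,-0.12],
    [0,0,-0.12],
    [0,0,-0.12],
    [0,0,-0.12],
    [0,0,0],
  ],
  delta_pos=[
    [0.0267,-0.0016,0],
    [0.0267,-0.0016,0],
    [0.0267,-0.0016,0],
    [0.0267,-0.0016,0],
    [0.0267,-0.0016,0],
    [0.0267,-0.0016,0],
    [0.0267,-0.0016,0],
    [0.0267,-0.0016,0],
    [0.0267,-0.0016,0],
    [0.0267,-0.0016,0],
    [0.0267,-0.0016,0],
    [0.0267,-0.0016,0],
    [0.0267,-0.0016,0],
    [0.0267,-0.0016,0],
    [0,0,0],
  ],
  gripper=[0.085,0.085,0.085,0.085,0.085,0.085,0.085,0.085,0.085,0.085,0.085,0.085,0.085,0.085,0.085],
)

```text
time: 3.4
tool_pos: [0.2064, 0.0874, 0.5303]
tcp_rot: [-1.725, -2.622, -0.0]
wrist_force: [0.9, -0.5, -0.2]
width: 0.995
grip_force: 0.0
```

Run:
```python
from h import *
s=read_state();print(s["q"],s["tool_pos"],Ro.from_rotvec(s["tcp_rot"]).as_matrix().round(3))
```

```text
[ 0.28536437 -0.62984248  1.81353994  0.00266309  1.95971141 -0.12073092] [0.20637156 0.08738582 0.53030532] [[-0.396  0.918 -0.002]
 [ 0.918  0.396  0.002]
 [ 0.003 -0.002 -1.   ]]
```

Request:
jog_arm(
  turn=[
    [0,0,0],
    [0,0,0],
    [0,0,0],
    [0,0,0],
    [0,0,0],
    [0,0,0],
    [0,0,0],
    [0,0,0],
    [0,0,0],
    [0,0,0],
    [0,0,0],
    [0,0,0],
  ],
  delta_pos=[
    [-0.002,0.029,0.028],
    [-0.002,0.029,0.028],
    [-0.002,0.029,0.028],
    [-0.002,0.029,0.028],
    [-0.002,0.029,0.028],
    [-0.002,0.029,0.028],
    [-0.002,0.029,0.028],
    [-0.002,0.029,0.028],
    [-0.002,0.029,0.028],
    [-0.002,0.029,0.028],
    [0,0,0],
    [0,0,0],
  ],
  gripper=[0.085,0.085,0.085,0.085,0.085,0.085,0.085,0.085,0.085,0.085,0.085,0.085],
)

```text
time: 4.4
tool_pos: [0.4822, 0.1733, 0.246]
tcp_rot: [-1.748, -2.603, 0.012]
wrist_force: [-0.2, 0.1, -0.1]
width: 0.998
grip_force: 0.0
```

```bash
cat >> h.py <<'E'
def wray(u,v,s):
    c=vision.calibration("wrist"); f=200/np.tan(np.radians(c["vfov"])/2)
    d=np.array([u-c["cx"],v-c["cy"]]);r=np.linalg.norm(d);th=r/f
    k=np.r_[d/max(r,1e-9)*np.sin(th),np.cos(th)];M=c["mount"]
    R=Ro.from_rotvec(s["tcp_rot"]).as_matrix()
    return s["tool_pos"]+R@M[:3,3], R@(M[:3,:3]@k)
def wonz(u,v,z,s):
    o,d=wray(u,v,s); return o+d*(z-o[2])/d[2]
E
python3 - <<'E'
from h import *
s=read_state();print(s["q"],s["tool_pos"],s["tcp_rot"])
snap("wrist","w0")
np.savez("w0",**s)
E
```

```text
[ 2.96588478e-01 -4.88316637e-02  1.92124801e+00 -2.96339236e-04
  1.27896468e+00 -9.12941564e-02] [0.4822333  0.17330517 0.24596995] [-1.7482141  -2.60303993  0.01218666]
```

View pics/w0.png

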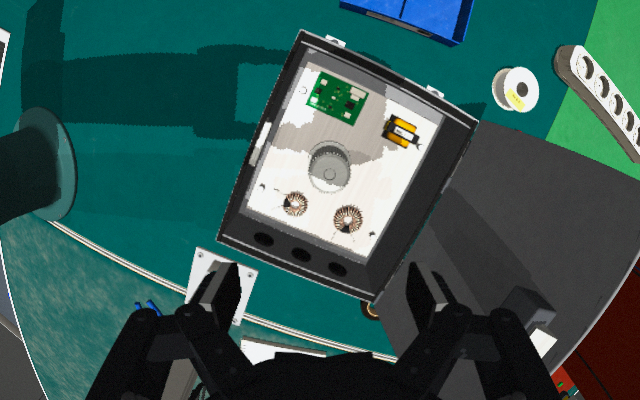

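Run:
```python
from h import *
im=cv2.imread("pics/raw_w0.png")[125:210,280:380]
cv2.imwrite("pics/w1.png",cv2.resize(im,None,fx=6,fy=6,interpolation=cv2.INTER_CUBIC))
```

```text
(no output)
```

View pics/w1.png

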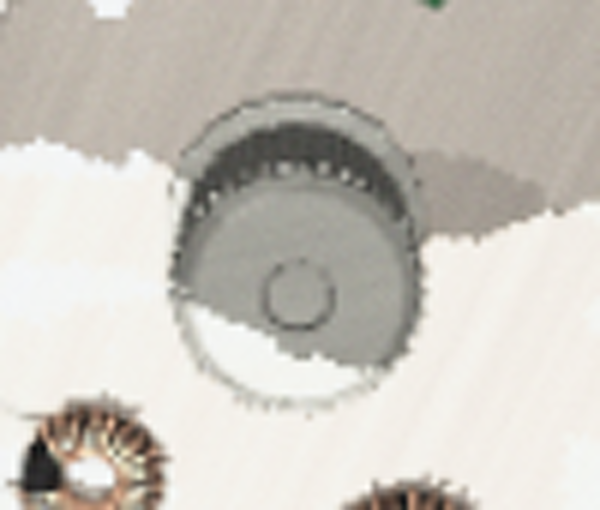

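Run:
```python
from h import *
s=dict(np.load("w0.npz"))
p=wonz(329.7,173.5,.086,s);print(p)
R=Ro.from_rotvec(s["tcp_rot"]).as_matrix();print(R.round(3))
rim=[wonz(u,v,.092,s) for u,v in((302,30),(218,240),(374,302),(478,122))];print(np.round(rim,3),np.mean(rim,0))
```

```text
[0.48271414 0.18662533 0.086     ]
[[-0.378  0.926 -0.009]
 [ 0.926  0.378 -0.003]
 [ 0.001 -0.01  -1.   ]]
[[0.405 0.308 0.092]
 [0.396 0.072 0.092]
 [0.591 0.064 0.092]
 [0.601 0.299 0.092]] [0.49839621 0.18588217 0.092     ]
```

Request:
jog_arm(
  turn=[
    [-0.01,0,0],
    [0,0,0.12],
    [0,0,0.12],
    [0,0,0.12],
    [0,0,0.12],
    [0,0,0.12],
    [0,0,0.12],
    [0,0,0.12],
    [0,0,0.12],
    [0,0,0.12],
    [0,0,0.12],
    [0,0,0.12],
    [0,0,0.12],
    [0,0,0.12],
    [0,0,0.12],
    [0,0,0.06],
    [0,0,0],
    [0,0,0],
  ],
  delta_pos=[
    [0.012,0.0055,0],
    [0,0,0.008],
    [0,0,0.008],
    [0,0,0.008],
    [0,0,0.008],
    [0,0,0.008],
    [0,0,0.008],
    [0,0,0.008],
    [0,0,0.008],
    [0,0,0.008],
    [0,0,0.008],
    [0,0,0],
    [0,0,0],
    [0,0,0],
    [0,0,0],
    [0,0,0],
    [0,0,0],
    [0,0,0],
  ],
  gripper=[0.085,0.085,0.085,0.085,0.085,0.085,0.085,0.085,0.085,0.085,0.085,0.085,0.085,0.085,0.085,0.085,0.085,0.085],
)

```text
time: 5.95
tool_pos: [0.4846, 0.1889, 0.1736]
tcp_rot: [-3.118, -0.349, -0.022]
wrist_force: [-0.5, 0.4, -0.7]
width: 0.997
grip_force: 0.0
```

```bash
cat >> h.py <<'E'
def rel(target=None):
    s=read_state();R=Ro.from_rotvec(s["tcp_rot"]).as_matrix()
    print("t",s["time"],"q",s["q"].round(3),"\npos",s["tool_pos"].round(4),"\nR",R.round(3).tolist(),"\nF",s["wrist_force"].round(1),"T",s["torque"].round(2),"w",s["width"]*.0854,"grip",s["grip_force"])
    if target is not None: print("tool delta",(R.T@(np.array(target)-s["tool_pos"])).round(4))
E
python3 -c "
from h import *
rel((.483,.1865,.049))"
```

```text
t 5.95 q [3.230e-01 5.000e-03 2.005e+00 1.000e-03 1.116e+00 1.671e+00] 
pos [0.4846 0.1889 0.1736] 
R [[0.975, 0.221, 0.014], [0.221, -0.975, 0.006], [0.014, -0.002, -1.0]] 
F [-0.5  0.4 -0.7] T [ 0.02  0.01 -0.  ] w 0.08517071869347449 grip 0.0
tool delta [-0.0039  0.0023  0.1246]
```

Request:
jog_arm(
  turn=[
    [0,-0.014,0],
    [0,0,0],
    [0,0,0],
    [0,0,0],
    [0,0,0],
    [0,0,0],
    [0,0,0],
  ],
  delta_pos=[
    [-0.002,0.002,0],
    [0,0,0.025],
    [0,0,0.025],
    [0,0,0.025],
    [0,0,0.015],
    [0,0,0],
    [0,0,0],
  ],
  gripper=[0.085,0.085,0.085,0.085,0.085,0.085,0.085],
)

```text
time: 6.53
tool_pos: [0.4814, 0.1856, 0.0808]
tcp_rot: [-3.121, -0.347, 0.01]
wrist_force: [0.4, 0.4, 0.0]
width: 0.992
grip_force: 0.0
```

```bash
python3 -c "
from h import *
rel((.483,.1865,.049))"
```

```text
t 6.5333 q [0.318 0.115 2.08  0.003 0.953 1.666] 
pos [0.4814 0.1856 0.0808] 
R [[0.976, 0.22, -0.006], [0.22, -0.976, 0.0], [-0.006, -0.002, -1.0]] 
F [0.4 0.4 0. ] T [ 0.01 -0.04  0.01] w 0.08473830199834309 grip 0.0
tool delta [ 0.002  -0.0005  0.0318]
```

Request:
jog_arm(
  turn=[
    [0,0.004,0],
    [0,0,0],
    [0,0,0],
    [0,0,0],
    [0,0,0],
    [0,0,0],
    [0,0,0],
    [0,0,0],
    [0,0,0],
    [0,0,0],
  ],
  delta_pos=[
    [0.0015,-0.0005,0.016],
    [0,0,0.016],
    [0,0,0],
    [0,0,0],
    [0,0,0],
    [0,0,0],
    [0,0,0],
    [0,0,0],
    [0,0,0],
    [0,0,0],
  ],
  gripper=[0.085,0.085,0.085,0.035,0.035,0.035,0.035,0.035,0.035,0.035],
  grip_force=60,
)

```text
time: 7.37
tool_pos: [0.4847, 0.187, 0.0504]
tcp_rot: [-3.12, -0.346, -0.004]
wrist_force: [2.0, -0.6, 5.1]
width: 0.5
grip_force: 60.5
```

```bash
python3 -c "
from h import *
rel((.483,.1865,.049))"
```

```text
t 7.3667 q [3.190e-01 1.580e-01 2.098e+00 2.000e-03 8.830e-01 1.668e+00] 
pos [0.4847 0.187  0.0504] 
R [[0.976, 0.219, 0.002], [0.219, -0.976, 0.002], [0.003, -0.002, -1.0]] 
F [ 2.  -0.6  5.1] T [-0.15 -0.23  0.05] w 0.04268510954024241 grip 60.48752617300124
tool delta [-0.0017  0.0001  0.0013]
```

Request:
jog_arm(
  turn=[
    [0,0,-0.12],
    [0,0,-0.12],
    [0,0,-0.12],
    [0,0,-0.12],
    [0,0,-0.12],
    [0,0,-0.12],
    [0,0,-0.12],
    [0,0,-0.12],
    [0,0,-0.12],
    [0,0,-0.12],
    [0,0,0],
  ],
  delta_pos=[
    [0,0,-0.0003],
    [0,0,-0.0003],
    [0,0,-0.0003],
    [0,0,-0.0003],
    [0,0,-0.0003],
    [0,0,-0.0003],
    [0,0,-0.0003],
    [0,0,-0.0003],
    [0,0,-0.0003],
    [0,0,-0.0003],
    [0,0,0],
  ],
  gripper=[0.035,0.035,0.035,0.035,0.035,0.035,0.035,0.035,0.035,0.035,0.035],
)

```text
time: 8.28
tool_pos: [0.483, 0.1867, 0.0522]
tcp_rot: [-2.377, -2.051, -0.0]
wrist_force: [0.4, 0.1, 1.7]
width: 0.503
grip_force: 60.6
```

```bash
python3 -c "
from h import *
rel((.483,.1865,.052))"
```

```text
t 8.2833 q [0.319 0.154 2.098 0.003 0.89  0.465] 
pos [0.483  0.1867 0.0522] 
R [[0.147, 0.989, -0.001], [0.989, -0.147, 0.002], [0.002, -0.001, -1.0]] 
F [0.4 0.1 1.7] T [0.06 0.07 0.01] w 0.042919698984981734 grip 60.593122243881226
tool delta [-0.0002  0.      0.0002]
```

Request:
jog_arm(
  turn=[
    [0,0,-0.12],
    [0,0,-0.12],
    [0,0,-0.12],
    [0,0,-0.12],
    [0,0,-0.12],
    [0,0,-0.12],
    [0,0,-0.12],
    [0,0,-0.12],
    [0,0,-0.12],
    [0,0,-0.12],
    [0,0,-0.12],
    [0,0,-0.12],
    [0,0,-0.12],
    [0,0,-0.12],
    [0,0,0],
  ],
  delta_pos=[
    [0,0,-0.0003],
    [0,0,-0.0003],
    [0,0,-0.0003],
    [0,0,-0.0003],
    [0,0,-0.0003],
    [0,0,-0.0003],
    [0,0,-0.0003],
    [0,0,-0.0003],
    [0,0,-0.0003],
    [0,0,-0.0003],
    [0,0,-0.0003],
    [0,0,-0.0003],
    [0,0,-0.0003],
    [0,0,-0.0003],
    [0,0,0],
  ],
  gripper=[0.035,0.035,0.035,0.035,0.035,0.035,0.035,0.035,0.035,0.035,0.035,0.035,0.035,0.035,0.035],
)

```text
time: 9.53
tool_pos: [0.4803, 0.187, 0.0562]
tcp_rot: [-0.063, -3.134, -0.003]
wrist_force: [-5.2, 1.4, 7.2]
width: 0.497
grip_force: 61.1
```

```bash
python3 -c "
from h import *
rel((.483,.1865,.056))"
```

```text
t 9.5333 q [ 0.32   0.147  2.097  0.005  0.903 -1.213] 
pos [0.4803 0.187  0.0562] 
R [[-0.999, 0.04, -0.007], [0.04, 0.999, 0.002], [0.007, 0.002, -1.0]] 
F [-5.2  1.4  7.2] T [ 0.21  1.24 -0.14] w 0.0424764918845753 grip 61.10065045359079
tool delta [-0.0027 -0.0004  0.0002]
```

Request:
jog_arm(
  turn=[
    [0,0,-0.12],
    [0,0,-0.12],
    [0,0,-0.12],
    [0,0,-0.12],
    [0,0,-0.12],
    [0,0,-0.12],
    [0,0,-0.12],
    [0,0,-0.12],
    [0,0,-0.12],
    [0,0,-0.12],
    [0,0,0],
  ],
  delta_pos=[
    [0,0,-0.0003],
    [0,0,-0.0003],
    [0,0,-0.0003],
    [0,0,-0.0003],
    [0,0,-0.0003],
    [0,0,-0.0003],
    [0,0,-0.0003],
    [0,0,-0.0003],
    [0,0,-0.0003],
    [0,0,-0.0003],
    [0,0,0],
  ],
  gripper=[0.035,0.035,0.035,0.035,0.035,0.035,0.035,0.035,0.035,0.035,0.035],
)

```text
time: 10.45
tool_pos: [0.4801, 0.1837, 0.0591]
tcp_rot: [1.718, -2.62, -0.002]
wrist_force: [-7.2, -8.2, 11.9]
width: 0.502
grip_force: 61.7
```

```bash
python3 -c "
from h import *
rel((.483,.1865,.06))"
```

```text
t 10.45 q [ 3.180e-01  1.430e-01  2.096e+00 -2.000e-03  9.110e-01 -2.413e+00] 
pos [0.4801 0.1837 0.0591] 
R [[-0.398, -0.917, -0.008], [-0.917, 0.398, -0.004], [0.007, 0.006, -1.0]] 
F [-7.2 -8.2 11.9] T [-1.59  1.21 -0.15] w 0.04285933850699851 grip 61.65344897308387
tool delta [-0.0037 -0.0016 -0.001 ]
```

Request:
jog_arm(
  turn=[
    [0,0,-0.06],
    [0,0,0],
    [0,0,0],
  ],
  delta_pos=[
    [-0.0015,-0.001,-0.003],
    [0,0,-0.003],
    [0,0,0],
  ],
  gripper=[0.035,0.035,0.035],
)

```text
time: 10.7
tool_pos: [0.4823, 0.1852, 0.064]
tcp_rot: [1.791, -2.573, -0.001]
wrist_force: [-2.3, -6.6, 0.7]
width: 0.501
grip_force: 61.8
```

```bash
python3 -c "
from h import *
rel((.483,.1865,.065))"
```

```text
t 10.7 q [ 3.190e-01  1.390e-01  2.089e+00 -1.000e-03  9.200e-01 -2.467e+00] 
pos [0.4823 0.1852 0.064 ] 
R [[-0.347, -0.938, -0.006], [-0.938, 0.347, -0.003], [0.005, 0.004, -1.0]] 
F [-2.3 -6.6  0.7] T [-1.43  0.4   0.01] w 0.042767520169663543 grip 61.83952619009233
tool delta [-0.0015 -0.0002 -0.001 ]
```

Rising freely with almost no vertical load, so I lift it on.

Request:
jog_arm(
  turn=[
    [0,0,0],
    [0,0,0],
    [0,0,0],
    [0,0,0],
  ],
  delta_pos=[
    [-0.001,0,-0.003],
    [0,0,-0.004],
    [0,0,-0.006],
    [0,0,0],
  ],
  gripper=[0.035,0.035,0.035,0.035],
)

```text
time: 11.03
tool_pos: [0.4846, 0.1883, 0.0781]
tcp_rot: [1.794, -2.578, -0.004]
wrist_force: [0.7, 0.5, -1.5]
width: 0.502
grip_force: 62.6
```

```bash
python3 -c "
from h import *
rel((.483,.1865,.065))"
```

```text
t 11.0333 q [ 3.210e-01  1.230e-01  2.077e+00  2.000e-03  9.430e-01 -2.467e+00] 
pos [0.4846 0.1883 0.0781] 
R [[-0.347, -0.938, -0.002], [-0.938, 0.347, 0.001], [-0.001, 0.002, -1.0]] 
F [ 0.7  0.5 -1.5] T [ 0.03 -0.   -0.02] w 0.04284488563684146 grip 62.628207206726074
tool delta [0.0022 0.0008 0.0131]
```

Request:
jog_arm(
  turn=[
    [0,0,0],
    [0,0,0],
    [0,0,0],
    [0,0,0],
    [0,0,0],
    [0,0,0],
    [0,0,0],
    [0,0,0],
    [0,0,0],
    [0,0,0],
    [0,0,0],
    [0,0,0],
    [0,0,0],
    [0,0,0],
  ],
  delta_pos=[
    [0,0,-0.015],
    [0,0,-0.02],
    [0,0,-0.025],
    [0,0,-0.025],
    [0,0,-0.02],
    [-0.0256,0.0141,0],
    [-0.0256,0.0141,0],
    [-0.0256,0.0141,0],
    [-0.0256,0.0141,0],
    [-0.0256,0.0141,0],
    [-0.0256,0.0141,0],
    [-0.0256,0.0141,0],
    [-0.0256,0.0141,0],
    [0,0,0],
  ],
  gripper=[0.035,0.035,0.035,0.035,0.035,0.035,0.035,0.035,0.035,0.035,0.035,0.035,0.035,0.035],
)

```text
time: 12.2
tool_pos: [0.4487, 0.4249, 0.1838]
tcp_rot: [-1.799, 2.572, 0.008]
wrist_force: [1.5, -0.3, -2.0]
width: 0.5
grip_force: 62.8
```

Request:
jog_arm(
  turn=[
    [0,0,0.12],
    [0,0,0.12],
    [0,0,0.12],
    [0,0,0.12],
    [0,0,0.12],
    [0,0,0.12],
    [0,0,0.12],
    [0,0,0.12],
    [0,0,0.12],
    [0,0,0],
    [0,0,0],
  ],
  delta_pos=[
    [0,0,0],
    [0,0,0],
    [0,0,0],
    [0,0,0],
    [0,0,0],
    [0,0,0],
    [0,0,0],
    [0,0,0],
    [0,0,0],
    [0,0,0],
    [0,0,0],
  ],
  gripper=[0.035,0.035,0.035,0.035,0.035,0.035,0.035,0.035,0.035,0.035,0.035],
)

```text
time: 13.12
tool_pos: [0.4497, 0.4194, 0.1836]
tcp_rot: [0.222, -3.133, -0.003]
wrist_force: [-0.5, 0.2, -1.7]
width: 0.5
grip_force: 62.8
```

```bash
python3 -c "
from h import *
rel((.45,.4195,.07))
snap('top','t2',(170,160,320,280),5)"
```

```text
t 13.1167 q [ 0.709  0.185  1.79   0.002  1.167 -1.004] 
pos [0.4497 0.4194 0.1836] 
R [[-0.99, -0.141, -0.001], [-0.141, 0.99, 0.002], [0.001, 0.002, -1.0]] 
F [-0.5  0.2 -1.7] T [-0.03  0.   -0.05] w 0.0427040257286226 grip 62.80520796775818
tool delta [-3.000e-04 -1.000e-04  1.136e-01]
```

View pics/t2.png

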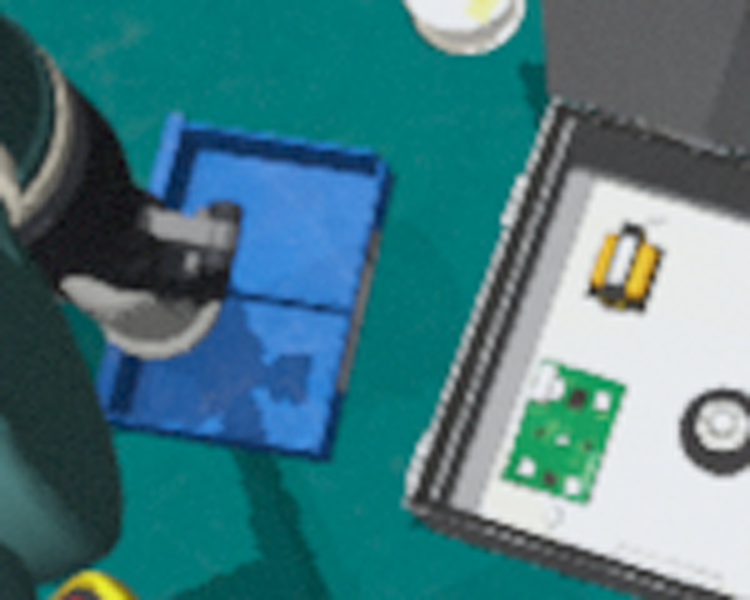

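Request:
jog_arm(
  turn=[
    [0,0,0],
    [0,0,0],
    [0,0,0],
    [0,0,0],
    [0,0,0],
    [0,0,0],
    [0,0,0],
    [0,0,0],
  ],
  delta_pos=[
    [0,0,0.025],
    [0,0,0.03],
    [0,0,0.03],
    [0,0,0.025],
    [0,0,0.02],
    [0,0,0.01],
    [0,0,0.004],
    [0,0,0],
  ],
  gripper=[0.035,0.035,0.035,0.035,0.035,0.035,0.035,0.035],
)

```text
time: 13.83
tool_pos: [0.4495, 0.4194, 0.0391]
tcp_rot: [0.22, -3.132, -0.001]
wrist_force: [0.6, -0.0, -1.4]
width: 0.5
grip_force: 62.8
```

Request:
jog_arm(
  turn=[
    [0,0,0],
    [0,0,0],
    [0,0,0],
    [0,0,0],
  ],
  delta_pos=[
    [0,0,0.002],
    [0,0,0.002],
    [0,0,0.002],
    [0,0,0],
  ],
  gripper=[0.035,0.035,0.035,0.035],
)

```text
time: 14.17
tool_pos: [0.4503, 0.4201, 0.0347]
tcp_rot: [-0.219, 3.133, 0.004]
wrist_force: [-0.3, 0.3, -1.0]
width: 0.5
grip_force: 62.8
```

Request:
jog_arm(
  turn=[
    [0,0,0],
    [0,0,0],
    [0,0,0],
  ],
  delta_pos=[
    [0,0,0.001],
    [0,0,0.0015],
    [0,0,0],
  ],
  gripper=[0.035,0.035,0.035],
)

```text
time: 14.42
tool_pos: [0.4504, 0.4202, 0.0327]
tcp_rot: [-0.219, 3.133, 0.004]
wrist_force: [-0.5, -0.8, 3.3]
width: 0.501
grip_force: 63.4
```

Contact with the bin floor, so I release with a limited opening and withdraw upward.

Request:
jog_arm(
  turn=[
    [0,0,0],
    [0,0,0],
    [0,0,0],
    [0,0,0],
    [0,0,0],
    [0,0,0],
    [0,0,0],
    [0,0,0],
    [0,0,0],
    [0,0,0],
    [0,0,0],
    [0,0,0],
    [0,0,0],
    [0,0,0],
  ],
  delta_pos=[
    [0,0,0],
    [0,0,0],
    [0,0,0],
    [0,0,0],
    [0,0,0],
    [0,0,-0.005],
    [0,0,-0.015],
    [0,0,-0.025],
    [0,0,-0.03],
    [0,0,-0.035],
    [0,0,-0.035],
    [0,0,-0.035],
    [0,0,-0.02],
    [0,0,0],
  ],
  gripper=[0.056,0.056,0.056,0.056,0.056,0.056,0.056,0.056,0.056,0.056,0.056,0.03,0,0],
)

```text
time: 15.58
tool_pos: [0.4527, 0.4219, 0.2392]
tcp_rot: [-0.218, 3.125, 0.014]
wrist_force: [1.1, 0.8, 0.8]
width: 0.236
grip_force: 0.0
```

```bash
python3 -c "
from h import *
rel()
s=read_state();np.savez('w2',**s)
snap('wrist','w2')"
```

```text
t 15.5833 q [ 0.709  0.146  1.731  0.002  1.253 -1.002] 
pos [0.4527 0.4219 0.2392] 
R [[-0.99, -0.139, 0.009], [-0.139, 0.99, 0.01], [-0.01, 0.008, -1.0]] 
F [1.1 0.8 0.8] T [-0.02 -0.04 -0.02] w 0.02014654008196146 grip 0.0
```

View pics/w2.png

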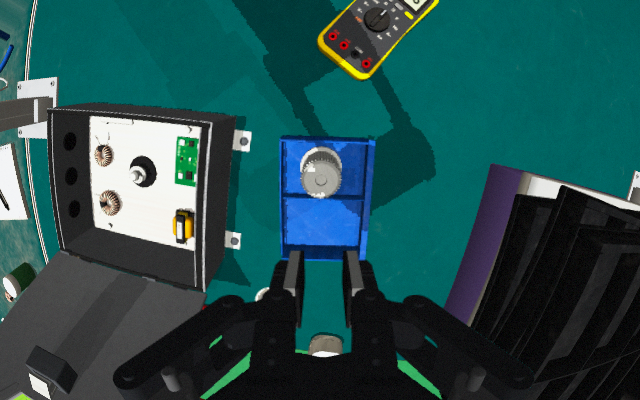

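The picture shows the nut upright in the bin's near compartment (320,172), clear of the walls. Before going behind the door I check where the red machine stands.

Run:
```python
from h import *
for z in(0,.08,.2):
  print(z,[onz("top",u/1.25,v/1.25,z).round(3).tolist() for u,v in((375,65),(540,130),(405,28))])
for z in(0.,.06): print("scene base",[onz("scene",u/1.25,v/1.25,z).round(3).tolist() for u,v in((147,305),(270,160))])
rel((.70,.182,.36))
```

```text
0 [[1.022, 0.378, 0.0], [0.954, -0.023, 0.0], [1.142, 0.338, 0.0]]
0.08 [[0.962, 0.356, 0.08], [0.9, -0.01, 0.08], [1.072, 0.32, 0.08]]
0.2 [[0.873, 0.324, 0.2], [0.819, 0.008, 0.2], [0.967, 0.292, 0.2]]
scene base [[1.006, 0.359, 0.0], [0.944, -0.055, 0.0]]
scene base [[0.963, 0.383, 0.06], [0.905, -0.0, 0.06]]
t 15.6333 q [ 0.709  0.148  1.734  0.002  1.251 -1.002] 
pos [0.4517 0.4209 0.2359] 
R [[-0.99, -0.139, 0.005], [-0.139, 0.99, 0.007], [-0.006, 0.006, -1.0]] 
F [-0.7  0.   0.4] T [ 0.01 -0.   -0.07] w 0.012739283176552057 grip 0.0
tool delta [-0.2136 -0.2704 -0.1243]
```

Request:
jog_arm(
  turn=[
    [0,0,0],
    [0,0,0],
    [0,0,0],
    [0,0,0],
    [0,0,0],
    [0,0,0],
    [0,0,0],
    [0,0,0],
    [0,0,0],
    [0,0,0],
    [0,0,0],
    [0,0,0],
    [0,0,0],
    [0,0,0],
    [0,0,0.09],
    [0,0,0.09],
    [0,0,0],
  ],
  delta_pos=[
    [0,0,-0.032],
    [0,0,-0.032],
    [0,0,-0.032],
    [0,0,-0.032],
    [-0.0214,-0.027,0],
    [-0.0214,-0.027,0],
    [-0.0214,-0.027,0],
    [-0.0214,-0.027,0],
    [-0.0214,-0.027,0],
    [-0.0214,-0.027,0],
    [-0.0214,-0.027,0],
    [-0.0214,-0.027,0],
    [-0.0214,-0.027,0],
    [-0.0214,-0.027,0],
    [0,0,0],
    [0,0,0],
    [0,0,0],
  ],
  gripper=[0,0,0,0,0,0,0,0,0,0,0,0,0,0,0,0,0],
)

```text
time: 17.05
tool_pos: [0.6993, 0.1804, 0.3558]
tcp_rot: [-0.07, -3.136, -0.001]
wrist_force: [-0.1, 0.1, -0.2]
width: 0.001
grip_force: 0.0
```

Run:
```python
from h import *
rel((.695,.182,.265))
# planned tip arc, world frame, hinge pt (.598,.182,.094)
ey=np.array([.9993,-.038,0]);z=np.array([0,0,1.])
h=np.array([.598,.182,.094])
for a in(1.79,1.6,1.4,1.2,1,.8,.6,.4,.2,.1,0):
  p=h+.18*(-np.cos(a)*ey+np.sin(a)*z)+.006*(np.sin(a)*ey+np.cos(a)*z);print(a,p.round(3))
```

```text
t 17.05 q [ 0.217  0.314  1.317  0.002  1.516 -1.309] 
pos [0.6993 0.1804 0.3558] 
R [[-0.999, 0.045, -0.005], [0.045, 0.999, 0.001], [0.005, 0.001, -1.0]] 
F [-0.1  0.1 -0.2] T [-0.03  0.02  0.04] w 0.00011275501920626554 grip 0.0
tool delta [0.0039 0.0014 0.0908]
1.79 [0.643 0.18  0.268]
1.6 [0.609 0.182 0.274]
1.4 [0.573 0.183 0.272]
1.2 [0.538 0.184 0.264]
1 [0.506 0.186 0.249]
0.8 [0.477 0.187 0.227]
0.6 [0.453 0.188 0.201]
0.4 [0.435 0.188 0.17 ]
0.2 [0.423 0.189 0.136]
0.1 [0.42  0.189 0.118]
0 [0.418 0.189 0.1  ]
```

Request:
jog_arm(
  turn=[
    [0,0,0],
    [0,0,0],
    [0,0,0],
    [0,0,0],
    [0,0,0],
    [0,0,0],
    [0,0,0],
    [0,0,0],
    [0,0,0],
    [0,0,0],
    [0,0,0],
    [0,0,0],
    [0,0,0],
  ],
  delta_pos=[
    [0,0,0.025],
    [0,0,0.025],
    [0,0,0.025],
    [0,0,0.013],
    [0.01,0,0],
    [0.01,0,0],
    [0.01,0,0],
    [0.01,0,0],
    [0.01,0,0],
    [0.01,0,0],
    [0.01,0,0],
    [0.01,0,0],
    [0,0,0],
  ],
  gripper=[0,0,0,0,0,0,0,0,0,0,0,0,0],
)

```text
time: 18.13
tool_pos: [0.6194, 0.1854, 0.2748]
tcp_rot: [0.063, 3.135, 0.005]
wrist_force: [1.3, -0.2, 1.2]
width: 0.002
grip_force: 0.4
```

```bash
python3 -c "
from h import *
rel((.584,.183,.272))"
```

```text
t 18.1333 q [ 0.251  0.183  1.621  0.002  1.33  -1.28 ] 
pos [0.6194 0.1854 0.2748] 
R [[-0.999, 0.04, 0.006], [0.04, 0.999, 0.003], [-0.006, 0.003, -1.0]] 
F [ 1.3 -0.2  1.2] T [ 0.03 -0.1  -0.01] w 0.00018199792287007925 grip 0.39372982922941446
tool delta [ 0.0353 -0.0039  0.0026]
```

Contact is light and the door is moving. I carry on along the arc.

Request:
jog_arm(
  turn=[
    [0,0,0],
    [0,0,0],
    [0,0,0],
    [0,0,0],
    [0,0,0],
    [0,0,0],
    [0,0,0],
    [0,0,0],
    [0,0,0],
    [0,0,0],
    [0,0,0],
    [0,0,0],
    [0,0,0],
  ],
  delta_pos=[
    [0.012,-0.001,0.001],
    [0.012,-0.001,0.001],
    [0.012,0,0.001],
    [0.012,0,0.003],
    [0.012,0,0.003],
    [0.011,0,0.003],
    [0.011,0,0.005],
    [0.011,0,0.005],
    [0.011,0,0.006],
    [0.01,0,0.007],
    [0.01,0,0.007],
    [0.009,0,0.008],
    [0,0,0],
  ],
  gripper=[0,0,0,0,0,0,0,0,0,0,0,0,0],
)

```text
time: 19.22
tool_pos: [0.4835, 0.1882, 0.2195]
tcp_rot: [-0.063, -3.137, -0.001]
wrist_force: [-0.5, -0.2, -1.3]
width: 0.002
grip_force: 0.0
```

```bash
python3 -c "
from h import *
rel((.464,.188,.201))"
```

```text
t 19.2167 q [ 0.322 -0.023  1.945  0.002  1.223 -1.21 ] 
pos [0.4835 0.1882 0.2195] 
R [[-0.999, 0.04, -0.004], [0.04, 0.999, 0.001], [0.004, 0.001, -1.0]] 
F [-0.5 -0.2 -1.3] T [ 0.02  0.   -0.  ] w 0.00015828348308493832 grip 0.0
tool delta [ 0.0194 -0.001   0.0186]
```

Request:
jog_arm(
  turn=[
    [0,0,0],
    [0,0,0],
    [0,0,0],
    [0,0,0],
    [0,0,0],
    [0,0,0],
    [0,0,0],
    [0,0,0],
    [0,0,0],
    [0,0,0],
  ],
  delta_pos=[
    [0.01,0,0.009],
    [0.01,0,0.0095],
    [0.006,0,0.01],
    [0.006,0,0.01],
    [0.006,0,0.01],
    [0.004,0,0.01],
    [0.004,0,0.01],
    [0.004,0,0.01],
    [0,0,0.006],
    [0,0,0],
  ],
  gripper=[0,0,0,0,0,0,0,0,0,0],
)

```text
time: 20.05
tool_pos: [0.4345, 0.1899, 0.134]
tcp_rot: [-0.064, -3.136, 0.0]
wrist_force: [0.5, 0.6, 1.0]
width: 0.002
grip_force: 0.0
```

```bash
python3 -c "
from h import *
rel((.42,.189,.12))
snap('scene','s3',(250,130,450,300),4)"
```

```text
t 20.05 q [ 3.580e-01 -3.100e-02  2.121e+00  2.000e-03  1.057e+00 -1.173e+00] 
pos [0.4345 0.1899 0.134 ] 
R [[-0.999, 0.041, -0.005], [0.041, 0.999, -0.0], [0.005, -0.0, -1.0]] 
F [0.5 0.6 1. ] T [ 0.02  0.   -0.02] w 0.00012968931333584156 grip 0.0
tool delta [ 0.0144 -0.0015  0.0141]
```

View pics/s3.png

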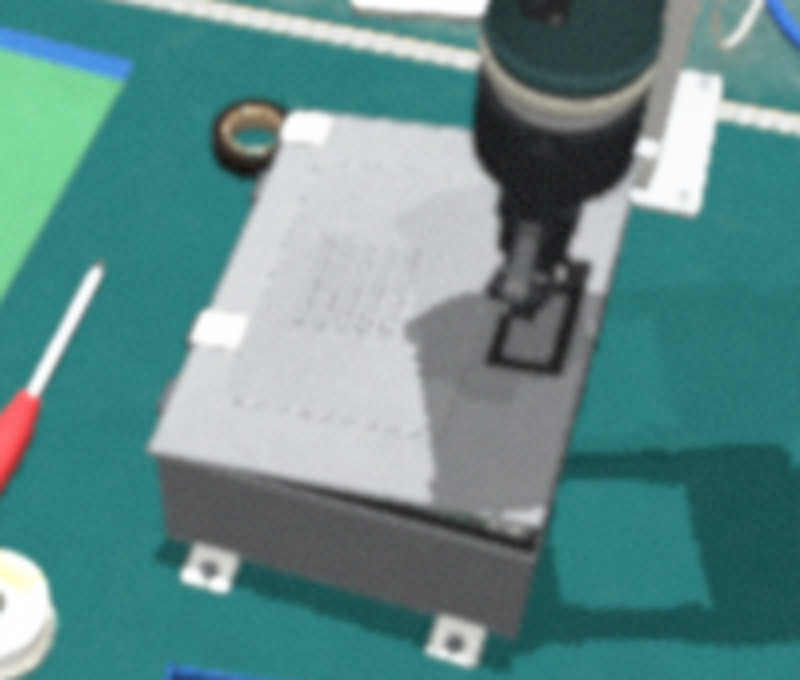

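The door is about 0.15 rad from shut, with the fingertips on the inner edge of the latch plate (540,300). I centre on the plate, then press gently.

Request:
jog_arm(
  turn=[
    [0,0,0],
    [0,0,0],
    [0,0,0],
    [0,0,0],
    [0,0,0],
    [0,0,0],
    [0,0,0],
    [0,0,0],
    [0,0,0],
  ],
  delta_pos=[
    [0.007,0,-0.003],
    [0.007,0,0.003],
    [0,0,0.005],
    [0,0,0.005],
    [0,0,0.004],
    [0,0,0.003],
    [0,0,0.003],
    [0,0,0.002],
    [0,0,0],
  ],
  gripper=[0,0,0,0,0,0,0,0,0],
)

```text
time: 20.85
tool_pos: [0.4216, 0.1912, 0.1145]
tcp_rot: [-0.064, -3.138, -0.002]
wrist_force: [-3.7, -1.0, 3.9]
width: -0.0
grip_force: 1.9
```

Request:
jog_arm(
  turn=[
    [0,0,0],
    [0,0,0],
    [0,0,0],
    [0,0,0],
  ],
  delta_pos=[
    [0,0,0.002],
    [0,0,0.002],
    [0,0,0.001],
    [0,0,0],
  ],
  gripper=[0,0,0,0],
)

```text
time: 21.18
tool_pos: [0.4215, 0.1913, 0.11]
tcp_rot: [-0.065, -3.138, -0.002]
wrist_force: [-5.4, -0.5, 8.9]
width: -0.003
grip_force: 4.4
```

Request:
jog_arm(
  turn=[
    [0,0,0],
    [0,0,0],
    [0,0,0],
    [0,0,0],
  ],
  delta_pos=[
    [0,0,0.002],
    [0,0,0.002],
    [0,0,0.002],
    [0,0,0],
  ],
  gripper=[0,0,0,0],
)

```text
time: 21.52
tool_pos: [0.4226, 0.1912, 0.1031]
tcp_rot: [-0.064, -3.141, -0.002]
wrist_force: [-0.4, 0.1, 0.2]
width: 0.0
grip_force: 0.0
```

Request:
jog_arm(
  turn=[
    [0,0,0],
    [0,0,0],
    [0,0,0],
  ],
  delta_pos=[
    [0,0,0.001],
    [0,0,0.001],
    [0,0,0],
  ],
  gripper=[0,0,0],
)

```text
time: 21.77
tool_pos: [0.4226, 0.1912, 0.1029]
tcp_rot: [-0.064, -3.14, -0.002]
wrist_force: [-5.3, -2.8, 12.3]
width: 0.002
grip_force: 6.3
```

Request:
jog_arm(
  turn=[
    [0,0,0],
    [0,0,0],
  ],
  delta_pos=[
    [0,0,0.001],
    [0,0,0],
  ],
  gripper=[0,0],
)

```text
time: 21.93
tool_pos: [0.4226, 0.1912, 0.1029]
tcp_rot: [-0.064, -3.14, -0.002]
wrist_force: [-7.4, -2.5, 18.4]
width: 0.001
grip_force: 9.7
```

Request:
jog_arm(
  turn=[
    [0,0,0],
    [0,0,0],
    [0,0,0],
    [0,0,0],
    [0,0,0],
    [0,0,0],
    [0,0,0],
    [0,0,0],
  ],
  delta_pos=[
    [0,0,-0.005],
    [0,0,-0.015],
    [0,0,-0.025],
    [0,0,-0.03],
    [0,0,-0.03],
    [0,0,-0.03],
    [0,0,0],
    [0,0,0],
  ],
  gripper=[0,0,0,0,0,0,0,0],
)

```text
time: 22.6
tool_pos: [0.4241, 0.1916, 0.2377]
tcp_rot: [0.064, 3.137, 0.005]
wrist_force: [0.0, 0.9, -1.3]
width: 0.003
grip_force: 0.0
```

```bash
python3 -c "
from h import *
rel()
snap('scene','s4',(200,120,450,370),2.4)"
```

```text
t 22.6 q [ 3.700e-01 -1.500e-01  2.028e+00  2.000e-03  1.258e+00 -1.161e+00] 
pos [0.4241 0.1916 0.2377] 
R [[-0.999, 0.041, 0.004], [0.041, 0.999, 0.003], [-0.004, 0.004, -1.0]] 
F [ 0.   0.9 -1.3] T [-0.04  0.03  0.01] w 0.00024568298117950906 grip 0.0
```

View pics/s4.png

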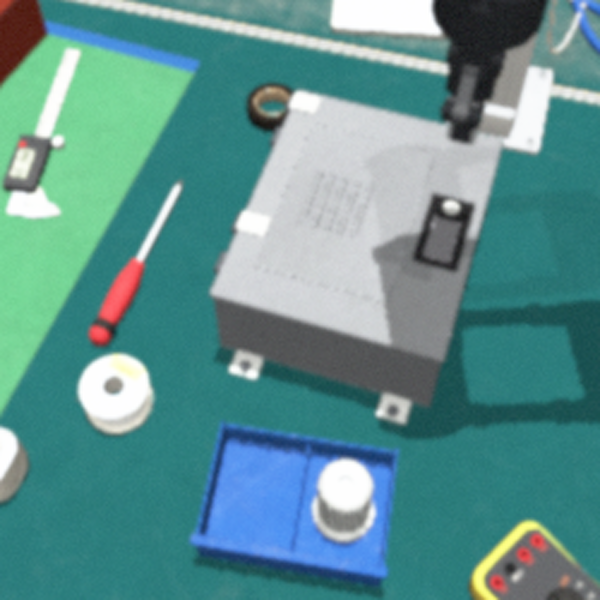

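The door is flush with the box rim along its whole left edge, the nut stands in the bin at (345,500), and the robot touches nothing.

```bash
python3 -c "
from workcell import ticket
print(ticket.finish_job())"
```

```text
the job is handed in; nothing more can be done
None
```

The job is handed in at about 23 s of the 70 s: the nut stands in the blue bin, and the door is shut and looks latched (it snapped past the keeper and stayed flush after I let go). The bystanders look untouched in the last picture, and no verdict came back on hand-in.

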